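# Slide the blue glaze sample out over the stand's edge

### The arm

A 6-joint arm with a two-finger parallel gripper is mounted at the origin on the work surface. World frame = base frame: x ahead of the robot, y to its left, z up, the work surface at z = 0. Lengths are in m, angles in rad, forces in N, time in s.
With the tool pointing down it reaches from about 0.375 to 0.925 m from the base axis. Payload 5.7 kg.
Tool frame: the origin (TCP) lies midway between the tips of the shut fingers; the grasp point (between the pads) lies 19 mm behind it; z points along the fingers, x is the direction in which the jaws open and shut, and the axes are right-handed (so a half turn about z gives the same grasp; the last joint's range is limited). The gripper opens to 88 mm and grips with 3 to 60 N. Pads are 20 mm wide; open, the fingers measure 115 mm over their backs; the gripper's body (75 mm by 178 mm) begins 61 mm behind the grasp point.
Start: joints at [-1.283, 0.359, 1.51, -0, 1.272, -0.115], TCP at [0.235, -0.552, 0.223] pointing down, gripper open.
Joint ranges: [-2.97, 2.97], [-1.01, 2.36], [0.21, 2.38], [-0.96, 4.11], [0.2, 2.71], [-2.98, 2.98]. Speed limits (rad/s): [2.39, 2.39, 3.14, 3.14, 3.14, 3.14].

### API

Orientations are given as a unit quaternion [x, y, z, w].
In Python, from bench import move_ptp, servo_line, goto_joints, move_gripper, sleep, inverse_kinematics, capture, PlanningError, close_job, spot_in, silhouettes, current_clock, current_joint_pos, current_qvel, current_joint_torque, current_position, current_orientation, current_force, current_torque, current_finger_gap gives the robot as it stands. Calls block until the motion is done:
- move_ptp(position, orientation): joint-space move of the TCP to a pose.
- servo_line(position, orientation=None, rate=0.15, contact_N=None): straight line of the TCP; orientation=None keeps the orientation; rate is the mean speed in m/s. With contact_N (N) it stops when the force on the tool has changed by that much, and returns True; else False.
- goto_joints(angles): joint-space move.
- move_gripper(opening): finger opening in m; the grip force is fixed at half the most; returns when the fingers have stopped.
- sleep(seconds).
- inverse_kinematics(position, orientation): joint angles nearest the present ones, or None.
- capture(name): name is "scene" or "top"; returns a dict with "image" (420x560x3 uint8, blue, green, red), "range_z" (420x560 float32, m along the optical axis (not along the pixel's ray), 0 where there is no reading), "intrinsics" (3x3 intrinsics, pixels), "k1" (the pictures are not rectified: a ray, as slopes to the right and down, at radius r is drawn at 1 + k1 r^2 times it, then the intrinsics apply), "R" (3x3) and "t" (3): a world point X has camera coordinates R X + t. Camera axes: x right, y down, z forward; pixel columns grow to the right and rows downward; lengths in m; the calibration is good to about 2 mm. A picture is of the moment at which its call begins.
A pose or a line that the arm cannot do raises PlanningError and nothing moves.
- close_job(): hands the job in, once; it reports no verdict.
Trained networks look in the newest picture that a camera, given by its name, has taken for a name from the list of things; names that differ only in an ending like _2 or _b are one class to them, and where a whole thing is asked for, a point or a joint stands for the part that bears it (a point fixed in the world has none). Each returns a list of dicts, best first, with "conf" (0 to 1); they miss things now and then, are a little off and sometimes report something else, mostly with a low value. They report only what shows in the picture. A call takes as long as a camera call.
- spot_in(camera, query): "xy" ([column, row] in pixels, amid what is visible of it).
- silhouettes(camera, query): "region" (420x560 bool, what is visible of it) and "xy" ([column, row] in pixels, amid what is visible of it).
Readings, each from a call of its own:
- current_clock(): time.
- current_joint_pos(): joint angles.
- current_qvel(): joint speeds.
- current_joint_torque(): joint torques, N m.
- current_position(): TCP position.
- current_orientation(): TCP orientation.
- current_force(): force on the tool from outside, world axes, zero at the start.
- current_torque(): the same for the moment, N m.
- current_finger_gap(): finger opening in m.
Only numpy, scipy, OpenCV 4.12 (cv2) and the standard library are available. Lean on these libraries where they do the work, as an engineer would, in place of code of your own. Each camera call takes 0.05 s, during which the arm holds its last target.

### The job

A customer at the far side of the low dark display stand wants to take the blue glaze sample from below. Push the flat blue tile with your fingertips across the stand toward the stand's far long edge (the one away from the robot) until the white line across the tile lies right above that edge along its whole length, so that the part of the tile beyond the line hangs over. Only push it: the tile stays flat on the stand and is never picked up, and the other tiles, the pots, the weight and the brush stay where they are.

Things in the scene. Friction and masses are not known exactly. Their poses are not given: they have to be found in the camera images.
- stand: low display stand, near-black wood with a greyish worn top, fixed: 300 mm (its x) by 600 mm (its y) by 50 mm high, flat top at 50 mm above the table. Origin: centre of its underside, on the table. Its x axis points away from the robot (turned up to 0.25 rad either way) to the far long edge, its y axis runs along that edge to the robot's left
- stand_edge (a point): middle of the stand's far long top edge (150 mm along the stand's x from its centre, at the height of its top); axes as the stand's: x points outward across the edge, y along the edge
- blue_tile: cobalt blue glazed tile, 120 (its x) x 90 (its y) x 8 mm, 130-250 g, lying loose and flat on the stand, one of three about 140 mm apart in any order. Origin: centre of its underside. Its x points to the far edge, within 0.2 rad of the stand's x. White line 4 mm wide across its top along y, 25 mm ahead of centre (85 mm from the trailing edge), at the start 70-135 mm short of the stand's edge. Stays where it is left
- line_left (a point): left (+y) end of the white line on the blue tile's top: 25 mm ahead of the tile's centre, 43 mm to its left, 8 mm above its underside; axes as the tile's
- line_right (a point): right (-y) end of the white line, 43 mm to the right of the tile's middle; axes as the tile's
- red_tile: dark red sample tile, same shape and size as the blue one (120 x 90 x 8 mm, white line too), lying on the stand; origin: centre of its underside. Not to be moved
- grey_tile: grey sample tile, same shape and size as the blue one (120 x 90 x 8 mm, white line too), lying on the stand; origin: centre of its underside. Not to be moved
- square_pot: small cobalt blue square pot on four feet, 54 x 54 x 50 mm, 150 g, standing on the stand's left end; origin: centre of its underside. Not to be moved
- round_pot: small round clay-brown bowl, 56 mm across, 42 mm high, 120 g, on the stand's right end; origin: centre of its underside. Not to be moved
- brass_weight: brass paperweight 50 x 30 x 34 mm on the table left of the stand; origin: centre of its underside. Not to be moved
- brush: hand brush lying on the table right of the stand; origin under it. Not to be moved
- sky_pot: pale blue bowl, 110 mm across, 65 mm high, on the table left of the stand; origin: centre of its underside. Not to be moved

How it is judged:
By the outcome, as a careful person would: the job done as asked, in the order asked, and still so for the second after the job is handed in, with the robot touching nothing.
It also fails if it takes over 38 s, if anything falls off the work surface, if the arm or the gripper's body presses on something with over 40 N, if the wrist force passes 120 N, or if a joint passes its speed limit or range.

## Working session

There is one attempt and no reset: what is moved stays moved. The work goes in short steps, each a Python script; the robot and the scene stay as the last script left them, time stands still between calls to the robot, and variables do not carry over. Pictures are saved under pics/ and viewed, and the job is handed in when it is done.

```bash
ls; mkdir -p pics
python3 - <<'E'
from bench import *
import cv2,numpy as np,pickle
d={}
for n in("scene","top"):
    c=capture(n); d[n]=c; cv2.imwrite(f"pics/{n}0.png",c["image"]); print(n,c["intrinsics"],c["k1"],c["R"],c["t"])
    d[n+"_sil"]={q:silhouettes(n,q)[:2] for q in("blue_tile","stand")}
pickle.dump(d,open("d0.pkl","wb")); print(current_clock())
E
```

```text
pics
scene [[452.20900393   0.         279.95638584]
 [  0.         452.20900393 206.55263896]
 [  0.           0.           1.        ]] -0.13238404379405122 [[ 0.83568215  0.54919724 -0.00421082]
 [ 0.41064504 -0.62990964 -0.65923023]
 [-0.36469986  0.54917779 -0.75192937]] [-0.45186379 -0.19168874  1.67917928]
top [[473.84200822   0.         277.90240555]
 [  0.         473.84200822 208.92906781]
 [  0.           0.           1.        ]] -0.017715759244535334 [[-0.0187666  -0.99960606  0.02086968]
 [-0.98796267  0.01533426 -0.15393056]
 [ 0.1535499  -0.02350722 -0.98786124]] [-0.01007554  0.58487003  1.26015958]
0.3
```

View pics/top0.png

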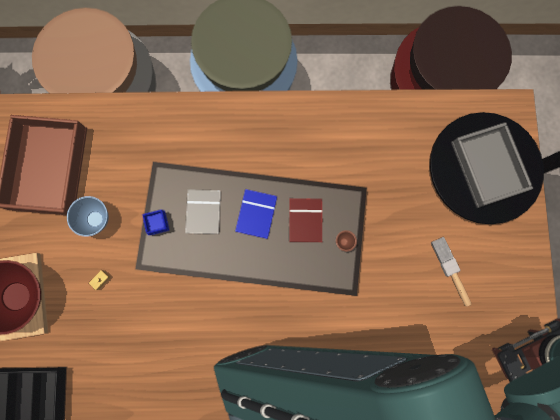

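View pics/scene0.png

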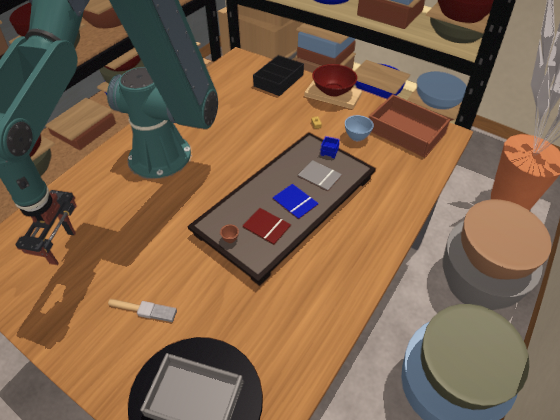

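The top view shows the blue tile at about (256,214), its line near row 200, the stand's far edge running (153,163) to (366,187), grey tile at left and red at right. Next I measure these.

```bash
cat > h.py <<'E'
import numpy as np,cv2
def rays(c,px):
    p=cv2.undistortPoints(np.asarray(px,float).reshape(-1,1,2),c["intrinsics"],np.array([c["k1"],0,0,0.]),None,None,None) if 0 else cv2.undistortPointsIter(np.asarray(px,float).reshape(-1,1,2),c["intrinsics"],np.array([c["k1"],0,0,0.]),None,None,(3,100,1e-10))
    p=p.reshape(-1,2); d=np.c_[p,np.ones(len(p))]@c["R"]; return -c["R"].T@c["t"],d
def onplane(c,px,z):
    o,d=rays(c,px); return o+d*((z-o[2])/d[:,2])[:,None]
def proj(c,X):
    X=np.atleast_2d(X); return cv2.projectPoints(X,cv2.Rodrigues(c["R"])[0],c["t"],c["intrinsics"],np.array([c["k1"],0,0,0.]))[0].reshape(-1,2)
def bluemask(c,sil):
    hsv=cv2.cvtColor(c["image"],cv2.COLOR_BGR2HSV)
    m=((hsv[...,0]>105)&(hsv[...,0]<135)&(hsv[...,1]>150)&(hsv[...,2]>60))
    return m & cv2.dilate(sil.astype(np.uint8),np.ones((5,5))).astype(bool)
E
python3 - <<'E'
import pickle; from h import *
d=pickle.load(open("d0.pkl","rb"))
for n in("scene","top"):
    c=d[n]; print(n,"cam",(-c["R"].T@c["t"]).round(3))
    for q in("blue_tile","stand"):
        for s in d[n+"_sil"][q]: print(q,s["conf"],s["xy"],s["region"].sum())
    s=d[n+"_sil"]["blue_tile"][0]; 
    img=c["image"].copy(); u,v=np.array(s["xy"],int)
    a=c["image"][v-45:v+45,u-45:u+45]; cv2.imwrite(f"pics/{n}_crop.png",cv2.resize(a,(600,600),interpolation=cv2.INTER_NEAREST))
    # tile
    cn=cv2.findContours(s["region"].astype(np.uint8),0,2)[0]; cn=max(cn,key=cv2.contourArea)
    P=onplane(c,cn.reshape(-1,2),.058); r=cv2.minAreaRect((P[:,:2]*1000).astype(np.float32)); print("tile rect mm",r)
    rs=d[n+"_sil"]["stand"][0]["region"]
    cn=cv2.findContours(rs.astype(np.uint8),0,2)[0]; cn=max(cn,key=cv2.contourArea)
    P=onplane(c,cn.reshape(-1,2),.05); r=cv2.minAreaRect((P[:,:2]*1000).astype(np.float32)); print("stand rect mm",r,cv2.boxPoints(r))
    ys=slice(150,300)
    # heights
    Z=c["range_z"]; vv,uu=np.nonzero(s["region"]&(Z>0)); o,dd=rays(c,np.c_[uu,vv]); X=o+dd*Z[vv,uu][:,None]; print("tile top z",np.median(X[:,2]))
c=d["top"];g=cv2.cvtColor(c["image"],cv2.COLOR_BGR2GRAY)
for u in(180,260,340): print(u,g[150:200,u])
E
```

```text
scene cam [ 1.069 -0.795  1.134]
blue_tile 0.8 [294.2, 200.4] 885
stand 0.67 [275.8, 203.9] 10021
tile rect mm ((571.4100341796875, 39.31476974487305), (99.2021484375, 130.12620544433594), 73.8302993774414)
stand rect mm ((539.5357055664062, 47.951629638671875), (611.8427124023438, 315.04302978515625), 82.38320922851562) [[ 342.85513 -234.39153]
 [ 655.1184  -276.1495 ]
 [ 736.2163   330.2948 ]
 [ 423.953    372.05276]]
tile top z 0.05769122277811234
top cam [0.384 0.011 1.335]
blue_tile 0.8 [257.8, 213.5] 1390
blue_tile 0.67 [87.8, 216.4] 1348
stand 0.91 [256.1, 236.8] 18656
stand 0.52 [450.6, 263.3] 894
tile rect mm ((572.7323608398438, 41.73027801513672), (89.14450073242188, 119.4602279663086), 76.4870376586914)
stand rect mm ((535.64697265625, 49.726898193359375), (598.7302856445312, 301.25439453125), 82.17139434814453) [[ 345.64706 -226.33118]
 [ 644.0937  -267.3651 ]
 [ 725.64685  325.78497]
 [ 427.20026  366.8189 ]]
tile top z 0.05786779459891367
180 [120 122 126 128 133 136 133 132 133 133 137 141 140 136 112  76  68  69
  69  82 113 128 129 129 129 129 130 131 131 131 131 132 132 132 133 133
 133 133 133 134 134 134 134 135 135 135 135 135 135 136]
260 [126 131 136 140 138 135 137 143 144 146 147 142 134 135 139 139 136 133
 133 139 144 144 140 136 101  59  60  60  60  89 113 120 119 120 120 121
 121 120 121 121 122 122 106  82  77  78  77  77  78  78]
340 [121 125 128 131 134 133 130 129 131 135 136 139 142 145 146 141 136 138
 142 143 142 143 144 143 139 132 130 128 133 141 144 142 141 123  81  47
  46  46  50  87 106 105 105 106 105 105 107 107 106 107]
```

```bash
python3 -c "
import cv2,numpy as np
a=cv2.imread('pics/top_crop.png');b=cv2.imread('pics/scene_crop.png');cv2.imwrite('pics/crops.png',cv2.resize(np.hstack([a,b]),(800,400)))"
```

```text
(no output)
```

View pics/crops.png

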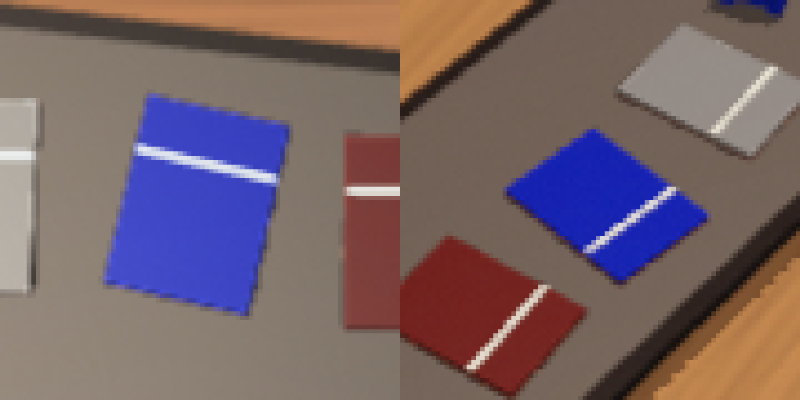

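```bash
cat >> h.py <<'E'
from scipy.spatial.transform import Rotation as Rn
def edge(c,skip=None):
    g=cv2.cvtColor(c["image"],cv2.COLOR_BGR2GRAY).astype(float); pts=[]
    for u in range(165,356):
        if skip and skip[0]<=u<=skip[1]: continue
        r0=163.5+(u-160)*(187-163.5)/(366-160)+0.0
        vs=np.arange(int(r0)-8,int(r0)+9); p=g[vs,u]
        hi=np.median(p[:5]); k=np.argmax(p<75+0*hi)
        if p[k]>=75: continue
        lo=p[k:k+4].min(); t=(hi+lo)/2
        j=k
        while j>0 and p[j]<t: j-=1
        if p[j]<t or p[j+1]>=t: continue
        pts.append((u,vs[j]+(p[j]-t)/(p[j]-p[j+1])))
    X=onplane(c,pts,.05)[:,:2]
    for _ in range(4):
        n=np.polyfit(X[:,1],X[:,0],1); r=X[:,0]-np.polyval(n,X[:,1]); X=X[abs(r)<max(2*r.std(),5e-4)]
    return n,r.std(),len(X)   # x = n0*y+n1
def tile(c,approx):
    """approx world xy; metric warp of z=.058 plane at .5 mm"""
    s=.0005; N=400; ii,jj=np.mgrid[0:N,0:N]   # row->x decreasing, col->y decreasing
    x=approx[0]+(N/2-ii)*s; y=approx[1]+(N/2-jj)*s
    P=proj(c,np.c_[x.ravel(),y.ravel(),np.full(N*N,.058)]).astype(np.float32)
    W=cv2.remap(c["image"],P[:,0].reshape(N,N),P[:,1].reshape(N,N),cv2.INTER_CUBIC)
    B,G,R=[W[...,k].astype(int) for k in range(3)]
    m=((B-R)>60).astype(np.uint8); m=cv2.morphologyEx(m,cv2.MORPH_CLOSE,np.ones((25,25)))
    n,l,st,_=cv2.connectedComponentsWithStats(m); k=1+np.argmax(st[1:,4]); m=(l==k)
    cn=max(cv2.findContours(m.astype(np.uint8),0,2)[0],key=cv2.contourArea).reshape(-1,2)
    Pw=np.c_[approx[0]+(N/2-cn[:,1])*s,approx[1]+(N/2-cn[:,0])*s]
    (cx,cy),(w,h),a=cv2.minAreaRect((Pw*1000).astype(np.float32))
    # white line: red channel is low in the blue glaze, high in the line
    mi=cv2.erode(m.astype(np.uint8),np.ones((9,9))).astype(bool); w8=np.where(mi,np.clip(R-110,0,None),0).astype(float)
    yy=y[w8>0];xx=x[w8>0];ww=w8[w8>0]
    L=np.polyfit(yy,xx,1,w=np.sqrt(ww))
    return dict(c=(cx/1000,cy/1000),size=(w,h),ang=a,line=L,yl=(yy.min(),yy.max()),W=W)
def frame(n):
    a=-np.arctan(n[0]); ex=np.array([np.cos(a),np.sin(a)]); ey=np.array([-ex[1],ex[0]]); return a,ex,ey
E
python3 - <<'E'
import pickle; from h import *
from bench import inverse_kinematics
d=pickle.load(open("d0.pkl","rb"));c=d["top"]
n,s,k=edge(c);print("edge",n,s,k); a,ex,ey=frame(n);print("yaw",a)
t=tile(c,(.572,.042));print({k:v for k,v in t.items() if k!="W"}); cv2.imwrite("pics/warp0.png",t["W"])
print("line yaw",-np.arctan(t["line"][0]))
p0=np.array([n[1],0]); C=np.array(t["c"]); print("tile centre: short of edge",(C-p0)@ex, "lat",(C-p0)@ey)
for y in t["yl"]:
    print("line end gap",(np.array([np.polyval(t["line"],y),y])-p0)@ex)
lat=(C-p0)@ey
for sgn in(1,-1):
    X=np.r_[sgn*ey,0];Z=np.array([0,0,-1.]);Y=np.cross(Z,X);q=Rn.from_matrix(np.c_[X,Y,Z]).as_quat()
    for dx,z in((-.19,.15),(-.19,.0535),(-.085-.01,.0535),(-.19,.25)):
        xy=p0+dx*ex+lat*ey; print(sgn,xy,q.round(4),inverse_kinematics([*xy,z],q))
E
```

```text
edge [0.13767937 0.67884393] 0.00023072993438854846 176
yaw -0.13681919883617133
{'c': (0.571503173828125, 0.04027021026611328), 'size': (90.86683654785156, 120.57389831542969), 'ang': 76.24693298339844, 'line': array([0.2416343, 0.5877135]), 'yl': (np.float64(-0.005999999999999998), np.float64(0.07550000000000001))}
line yaw -0.23708969846449776
tile centre: short of edge -0.11183020672784687 lat 0.025253379385250057
line end gap -0.09089670620688767
line end gap -0.08250355447285494
1 [0.49406389 0.050932  ] [0.7538 0.6571 0.     0.    ] [-3.64442812e-02  2.95911789e-01  1.81657676e+00 -4.44089210e-16
  1.02910410e+00 -1.47042141e+00]
1 [0.49406389 0.050932  ] [0.7538 0.6571 0.     0.    ] [-3.64442812e-02  4.42004921e-01  1.90583511e+00 -4.44089210e-16
  7.93752620e-01 -1.47042141e+00]
1 [0.5881761  0.03797469] [0.7538 0.6571 0.     0.    ] [-5.26923026e-02  5.39076800e-01  1.69761244e+00 -4.44089210e-16
  9.04903411e-01 -1.48666943e+00]
1 [0.49406389 0.050932  ] [0.7538 0.6571 0.     0.    ] [-3.64442812e-02  1.83066316e-01  1.68961595e+00 -4.44089210e-16
  1.26891039e+00 -1.47042141e+00]
-1 [0.49406389 0.050932  ] [-0.6571  0.7538  0.      0.    ] [-3.64442812e-02  2.95911789e-01  1.81657676e+00 -4.44089210e-16
  1.02910410e+00  1.67117124e+00]
-1 [0.49406389 0.050932  ] [-0.6571  0.7538  0.      0.    ] [-3.64442812e-02  4.42004921e-01  1.90583511e+00 -4.44089210e-16
  7.93752620e-01  1.67117124e+00]
-1 [0.5881761  0.03797469] [-0.6571  0.7538  0.      0.    ] [-5.26923026e-02  5.39076800e-01  1.69761244e+00 -4.44089210e-16
  9.04903411e-01  1.65492322e+00]
-1 [0.49406389 0.050932  ] [-0.6571  0.7538  0.      0.    ] [-3.64442812e-02  1.83066316e-01  1.68961595e+00 -4.44089210e-16
  1.26891039e+00  1.67117124e+00]
```

View pics/warp0.png

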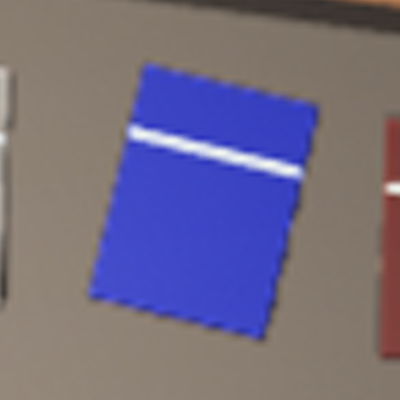

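```bash
cat > g.py <<'E'
from h import *
from bench import *
import pickle
c0=pickle.load(open("d0.pkl","rb"))["top"]; n,_,_=edge(c0); a,ex,ey=frame(n); p0=np.array([n[1],0])
X=np.r_[ey,0];Z=np.array([0,0,-1.]);q=Rn.from_matrix(np.c_[X,np.cross(Z,X),Z]).as_quat()
def pos(dx,lat,z): return [*(p0+dx*ex+lat*ey),z]
def st():
    P=np.array(current_position()); return ((P[:2]-p0)@ex).round(4),((P[:2]-p0)@ey).round(4),P[2].round(4),np.round(current_force(),2),round(current_clock(),2)
def look(name):
    c=capture("top"); pickle.dump(c,open(name+".pkl","wb")); cv2.imwrite(f"pics/{name}.png",c["image"]); return c
E
python3 - <<'E'
from g import *
move_ptp(pos(-.205,.028,.15),q); move_gripper(.05); print(current_finger_gap(),st())
print(servo_line(pos(-.205,.028,.0535),rate=.06,contact_N=6),st())
look("t1")
cc=capture("scene");cv2.imwrite("pics/s1.png",cc["image"])
E
```

```text
0.05008211264520443 (np.float64(-0.2051), np.float64(0.028), np.float64(0.15), array([ 0.47, -0.39,  0.3 ]), 3.4)
False (np.float64(-0.2047), np.float64(0.0281), np.float64(0.0538), array([-0.29, -0.15, -0.62]), 5.16)
```

View pics/s1.png

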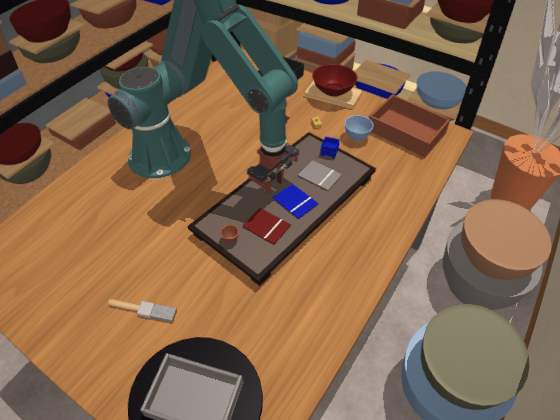

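View pics/t1.png

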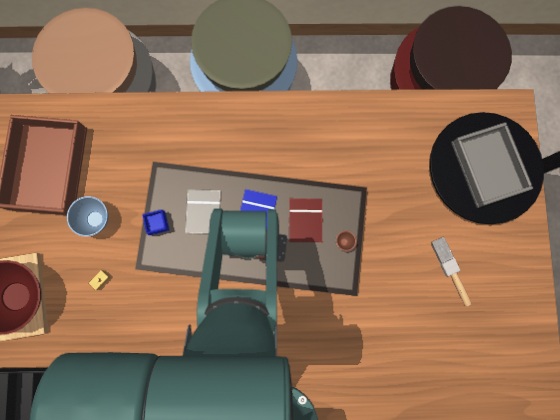

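The scene picture shows both fingertips on the stand just behind the blue tile, at about (262,178). They are touching nothing. Now the first push, stopping about 15 mm short.

Run:
```python
from g import *
servo_line(pos(-.112,.028,.0535),rate=.05); sleep(.2); print(st())
c=look("t2"); s=capture("scene");cv2.imwrite("pics/s2.png",s["image"]); pickle.dump(s,open("s2.pkl","wb"))
i=cv2.resize(c["image"][140:260,180:330],(800,640))[:600]; cv2.imwrite("pics/t2c.png",i)
```

```text
(np.float64(-0.1121), np.float64(0.028), np.float64(0.0536), array([-0.56, -0.05,  0.57]), 7.47)
```

View pics/t2c.png

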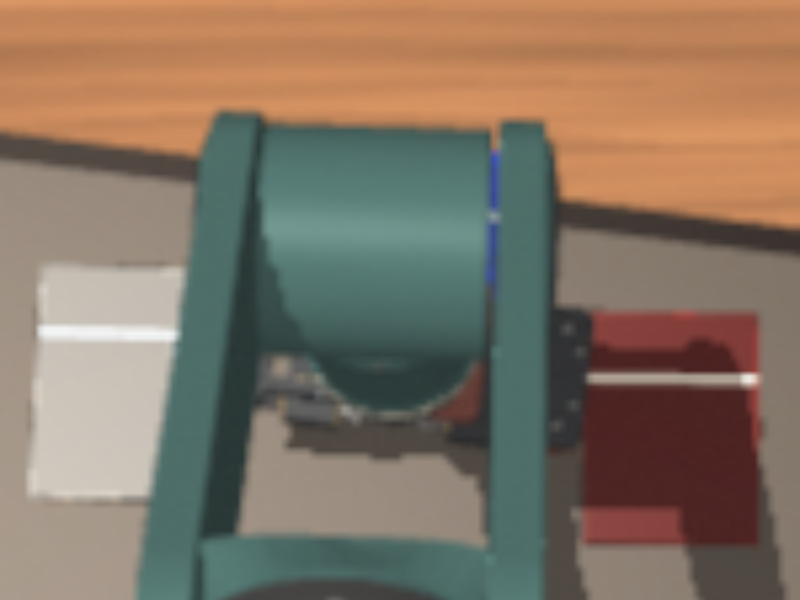

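View pics/s2.png

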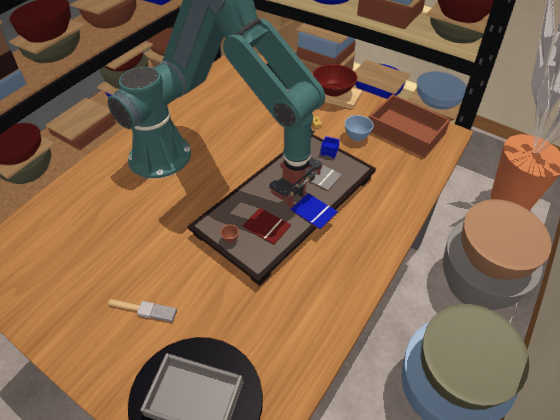

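Run:
```python
from g import *
servo_line(pos(-.125,.028,.0535),rate=.05); servo_line(pos(-.15,.028,.17),rate=.2)
j=np.array(current_joint_pos()); j[0]-=.75; goto_joints(j)
print(st()); c=look("t3"); s=capture("scene");pickle.dump(s,open("s3.pkl","wb"));cv2.imwrite("pics/s3.png",s["image"])
m=edge(c,(225,292)); print("edge",m,n)
t=tile(c,(.62,.035)); print({k:v for k,v in t.items() if k!="W"}); cv2.imwrite("pics/warp3.png",t["W"])
for N_ in (n,m[0]):
    a_,e_,f_=frame(N_); P0=np.array([N_[1],0])
    print("yaw err",-np.arctan(t["line"][0])-a_,"gaps",[(np.array([np.polyval(t["line"],y),y])-P0)@e_ for y in t["yl"]],"ctr",(np.array(t["c"])-P0)@e_,(np.array(t["c"])-P0)@f_)
```

```text
(np.float64(-0.208), np.float64(-0.3595), np.float64(0.1691), array([-0.12,  0.13, -0.3 ]), 10.18)
edge (array([0.13777246, 0.67877837]), np.float64(0.00027151578973489245), 116) [0.13767937 0.67884393]
{'c': (0.642373046875, 0.036777427673339844), 'size': (91.48591613769531, 120.00520324707031), 'ang': 82.56858825683594, 'line': array([0.13777119, 0.66334736]), 'yl': (np.float64(-0.008999999999999994), np.float64(0.07600000000000001))}
yaw err -9.010887218877106e-05 gaps [np.float64(-0.01535257608582916), np.float64(-0.01534484448362941)] ctr -0.04114623345458811 0.0314593731191978
yaw err 1.253782573346074e-06 gaps [np.float64(-0.015286608713769799), np.float64(-0.01528671629194582)] ctr -0.041084163323537724 0.03146456127730205
```

View pics/t3.png

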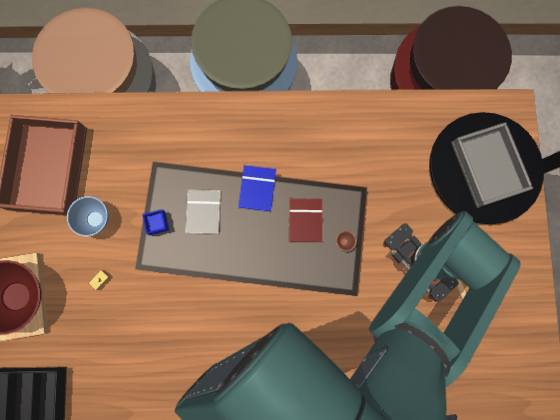

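View pics/warp3.png

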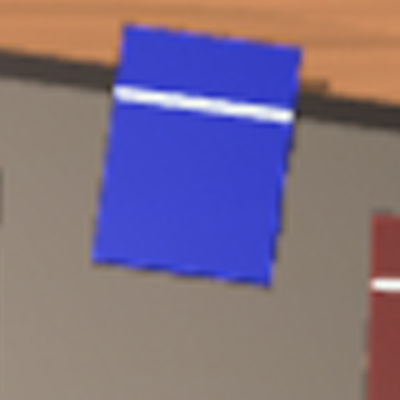

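Top view: tile square to the edge (yaw error under 0.001), line 15.3 mm short at both ends, neighbouring tiles unmoved. Next a slow push to about 3 mm short to check for sliding, then the final one.

```bash
cat > push.py <<'E'
import sys
from g import *
tgt=float(sys.argv[1]); tag=sys.argv[2]; lat=.031
move_ptp(pos(-.15,lat,.15),q); servo_line(pos(-.132,lat,.0535),rate=.12)
servo_line(pos(tgt,lat,.0535),rate=.02); sleep(.2); print(st())
servo_line(pos(-.125,lat,.0535),rate=.06); servo_line(pos(-.15,lat,.17),rate=.2)
j=np.array(current_joint_pos()); j[0]-=.75; goto_joints(j)
c=look("t"+tag); s=capture("scene");pickle.dump(s,open(f"s{tag}.pkl","wb"));cv2.imwrite(f"pics/s{tag}.png",s["image"])
m=edge(c,(225,292)); t=tile(c,(.62,.035)); cv2.imwrite(f"pics/warp{tag}.png",t["W"]); print(m,t["size"],t["yl"])
for N_ in (n,m[0]):
    a_,e_,f_=frame(N_); P0=np.array([N_[1],0])
    print("yaw err",-np.arctan(t["line"][0])-a_,"gaps",[(np.array([np.polyval(t["line"],y),y])-P0)@e_ for y in t["yl"]],"ctr",(np.array(t["c"])-P0)@e_)
print(current_clock())
E
python3 push.py -.100 4
```

```text
(np.float64(-0.0998), np.float64(0.031), np.float64(0.0536), array([ 0.32,  0.6 , -0.53]), 14.66)
(array([0.1378139 , 0.67877089]), np.float64(0.0002750598451045537), 116) (91.46572875976562, 125.62934112548828) (np.float64(-0.010999999999999996), np.float64(0.07250000000000001))
yaw err -0.07890900424876218 gaps [np.float64(-0.0028250840876935268), np.float64(0.00391316961810083)] ctr -0.026188300305442204
yaw err -0.07877697440094489 gaps [np.float64(-0.002751210495552705), np.float64(0.00397579217525633)] ctr -0.02612011196999279
17.525
```

View pics/warp4.png

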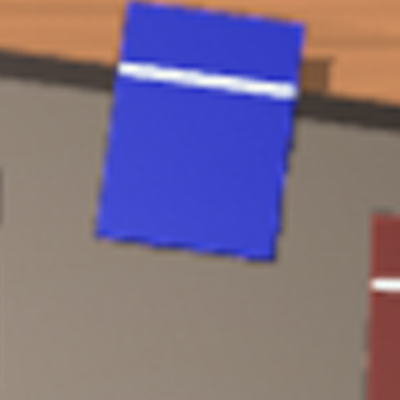

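```bash
python3 -c "
import cv2
a=cv2.imread('pics/t4.png');cv2.imwrite('pics/t4c.png',cv2.resize(a[140:230,200:320],(800,600),interpolation=cv2.INTER_CUBIC))"
```

```text
(no output)
```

View pics/t4c.png

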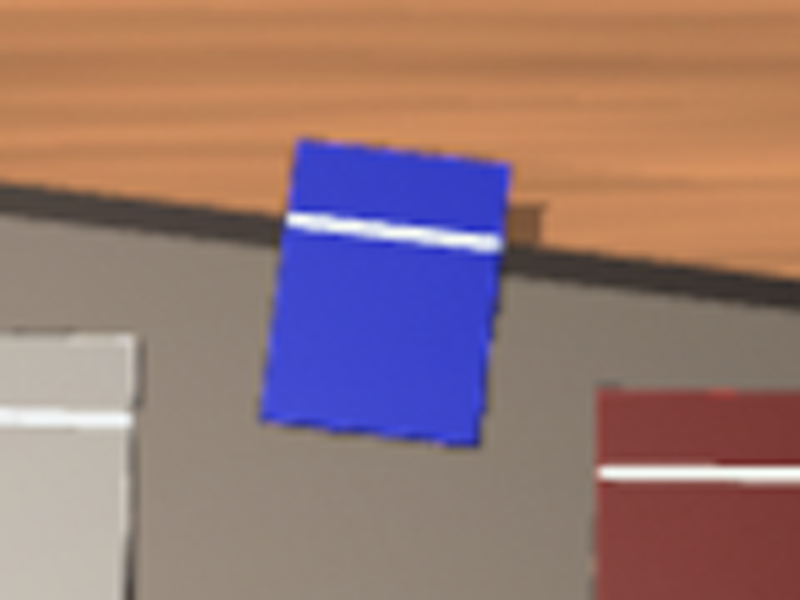

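View pics/s4.png

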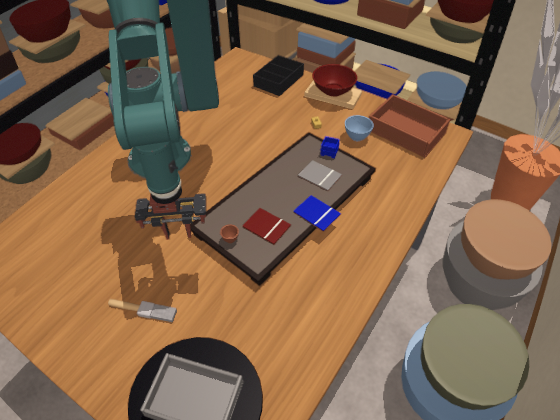

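The tile itself looks square in the picture. The fit was spoilt because the tile touched the border of my warp window, so I re-analyse the same picture with the window recentred.

```bash
sed -i 's/tile(c,(.62,.035))/tile(c,(.65,.035))/' push.py
cat > an.py <<'E'
import sys,pickle
from h import *
for f in sys.argv[1:]:
    c=pickle.load(open(f,"rb")); m=edge(c,(225,292)); t=tile(c,(.65,.035)); a_,e_,f_=frame(m[0]);P0=np.array([m[0][1],0])
    print(f,t["size"],"yaw",-np.arctan(t["line"][0])-a_,np.radians(t["ang"]-90)-a_,"gaps",[(np.array([np.polyval(t["line"],y),y])-P0)@e_ for y in t["yl"]],"ctr",(np.array(t["c"])-P0)@e_)
E
python3 an.py t3.pkl t4.pkl
```

```text
t3.pkl (91.48591613769531, 120.00520324707031) yaw 1.253782573346074e-06 0.0072079585013493375 gaps [np.float64(-0.015286608713769799), np.float64(-0.01528671629194582)] ctr -0.041084163323537724
t4.pkl (91.39298248291016, 120.33557891845703) yaw 0.0009061322970738139 0.009441738852084769 gaps [np.float64(-0.0029110378875355507), np.float64(-0.002987405551253904)] ctr -0.028956759210679226
```

```bash
python3 push.py -.0970 5; python3 -c "
import cv2
a=cv2.imread('pics/t5.png');cv2.imwrite('pics/t5c.png',cv2.resize(a[140:230,200:320],(800,600),interpolation=cv2.INTER_CUBIC))"
```

```text
(np.float64(-0.0967), np.float64(0.031), np.float64(0.0535), array([-0.94, -0.3 , -1.23]), 22.06)
(array([0.13766188, 0.67880894]), np.float64(0.0003009259088966538), 123) (91.46726989746094, 120.1433334350586) (np.float64(-0.010999999999999996), np.float64(0.07200000000000001))
yaw err -0.00033024463773043133 gaps [np.float64(1.1921888052185516e-05), np.float64(3.959202201284351e-05)] ctr -0.026038397157164477
yaw err -0.00034740345371636616 gaps [np.float64(4.640091260325405e-05), np.float64(7.550872840356466e-05)] ctr -0.026003185908952307
24.975
```

View pics/t5c.png

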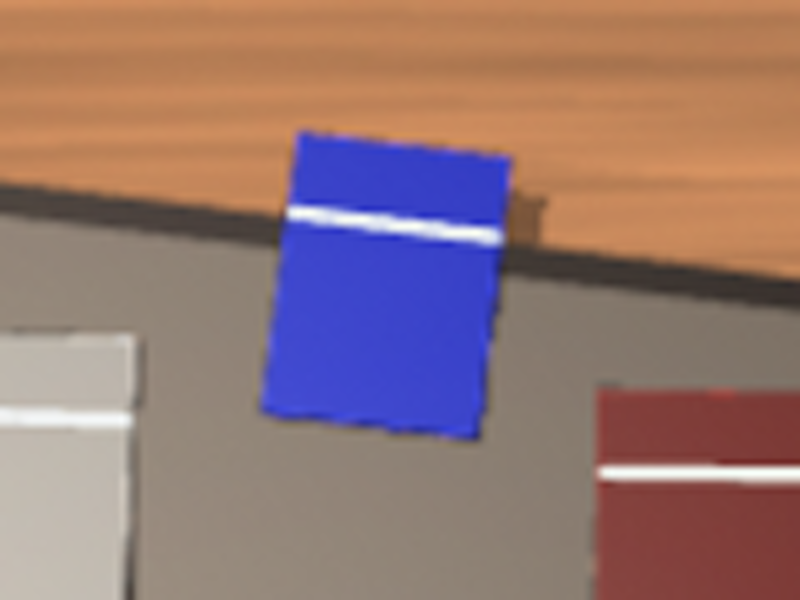

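Run:
```python
from h import *;import pickle
# scene-camera cross check: overlay predicted edge (z=.05) line and tile line at z=.058
s=pickle.load(open("s5.pkl","rb")); n,_,_=edge(pickle.load(open("d0.pkl","rb"))["top"])
im=cv2.resize(s["image"],None,fx=6,fy=6,interpolation=cv2.INTER_CUBIC)
for y in (-.15,-.1,-.03,.1,.15):
    p=proj(s,[[n[0]*y+n[1],y,.05]])[0]; cv2.circle(im,tuple(((p+.5)*6).astype(int)),4,(0,255,0),-1)
for y in(-.0,.07):
    p=proj(s,[[n[0]*y+n[1],y,.058]])[0]; cv2.circle(im,tuple(((p+.5)*6).astype(int)),4,(0,0,255),-1)
cv2.imwrite("pics/s5c.png",im[1020:1500,1500:2300])
```

```text
(no output)
```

View pics/s5c.png

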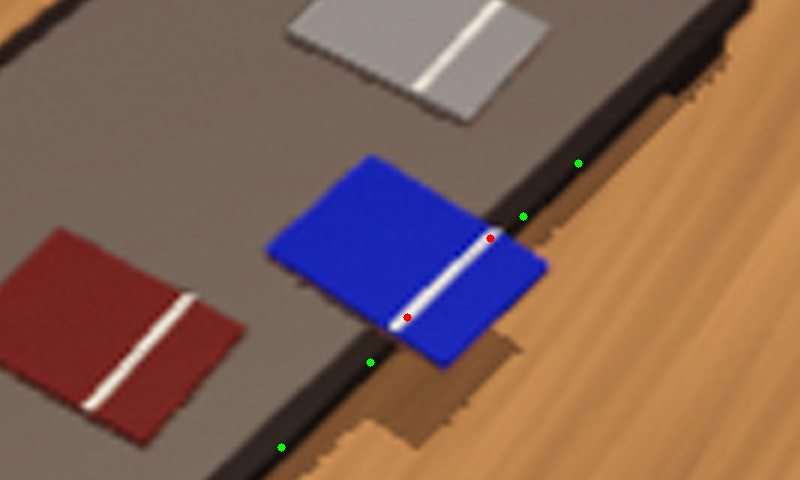

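The top camera puts the line on the edge within 0.1 mm at both ends. In the scene view the green dots, which mark the predicted edge, sit near the outer border of the dark band, so I check where the band's parts fall before handing in.

Run:
```python
from h import *;import pickle
s=pickle.load(open("s5.pkl","rb")); c=pickle.load(open("t5.pkl","rb")); n,_,_=edge(pickle.load(open("d0.pkl","rb"))["top"]); a,ex,ey=frame(n); p0=np.array([n[1],0])
def prof(cam,lat,ds,z):
    X=np.array([[*(p0+d*ex+lat*ey),z] for d in ds]); P=proj(cam,X).astype(np.float32)
    return cv2.remap(cv2.cvtColor(cam["image"],cv2.COLOR_BGR2GRAY),P[:,0][None],P[:,1][None],cv2.INTER_LINEAR)[0], \
           cv2.remap(cam["range_z"],P[:,0][None],P[:,1][None],cv2.INTER_NEAREST)[0],P
ds=np.arange(-.024,.03,.002)
print((ds*1000).astype(int))
for nm,cam in(("scene",s),("top",c)):
    for lat in(-.15,-.06,.12,.2):
        g,zr,P=prof(cam,lat,ds,.05); o,dd=rays(cam,P); X=o+dd*zr[:,None]
        print(nm,lat,"grey",g); print("   z mm",(X[:,2]*1000).round().astype(int)); print("   x' mm",(((X[:,:2]-p0)@ex)*1000).round().astype(int))
```

```text
[-24 -22 -19 -17 -15 -13 -11  -9  -7  -5  -3  -1   0   2   4   6   8  10
  12  14  16  18  20  22  24  26  28]
scene -0.15 grey [109 109 108 104  81  54  42  40  41  42  40  37  28  20  26  48  74  87
  89  89  88  89  91 115 138 147 150]
   z mm [47 49 49 47 47 49 51 51 51 50 46 52 47 41 37 36  2  2 -5 -1 -1 -3 -1 -1
  1  0 -1]
   x' mm [-25 -22 -21 -19 -18 -14 -11 -10  -8  -6  -6  -1  -1  -2  -2   0 -13 -12
 -12  -9  -7  -5  -2   0   3   4   6]
scene -0.06 grey [108 108 108 101  86  62  44  40  40  39  39  33  27  21  29  56  80  89
  92  93  95  96 105 122 136 131 131]
   z mm [49 49 47 53 49 49 46 46 51 55 44 47 45 36 36  3  2 -2  4 -2  1  3  3  2
  1 -1  2]
   x' mm [-24 -23 -21 -17 -16 -15 -14 -12  -8  -4  -7  -3  -2  -4  -3 -15 -14 -13
  -8  -9  -5  -3  -1   1   3   4   7]
scene 0.12 grey [105 106 104  96  78  54  41  38  37  36  35  30  24  19  25  52  74  84
  88  88  87  87 106 128 137 139 141]
   z mm [50 53 53 50 50 45 45 54 53 52 54 47 47 42 40 -3 -4  1  0 -4  5  0  0  2
  2  0  0]
   x' mm [-24 -20 -19 -18 -16 -16 -14  -8  -7  -5  -2  -3  -2  -2  -1 -18 -16 -12
 -10 -10
[... 1016 characters left out ...]
29  31  32  34  36  38  40]
top 0.12 grey [133 133 133 128 117  98  77  68  67  67  67  77 111 135 147 148 148 148
 149 150 151 150 145 143 143 146 151]
   z mm [50 51 52 52 52 48 47 48 49 44 49 49 51  1  1  0 -3 -3 -4  0  1  3  0  1
  1  1 -1]
   x' mm [-24 -22 -20 -18 -16 -14 -11  -9  -8  -5  -4  -2   0  13  15  18  20  22
  25  26  28  29  32  34  36  38  41]
top 0.2 grey [136 136 136 134 121 100  79  73  71  71  72  88 109 133 144 146 144 141
 142 145 151 153 151 148 144 142 141]
   z mm [50 48 48 52 45 46 49 50 49 50 47 54 48 -5  5  5 -2  0  0  0  2 -1  1  0
 -2 -2 -1]
   x' mm [-24 -21 -20 -19 -15 -13 -12 -10  -8  -6  -3  -3   1  15  14  16  20  22
  24  26  28  30  32  34  37  39  41]
```

Both cameras agree. The scene view shows the rim-to-side change within about 1 mm of the predicted edge, and the white line carries the same small offset. Last, a check that nothing else moved, then hand-in.

Run:
```python
from g import *
c5=pickle.load(open("t5.pkl","rb")); df=cv2.absdiff(c0["image"],c5["image"]).max(2)
for nm,(u0,u1,v0,v1) in dict(grey=(183,224,186,238),red=(286,326,195,245),sq=(140,174,206,238),rnd=(334,358,229,254),weight=(85,115,268,294),sky=(65,110,193,240)).items(): print(nm,(df[v0:v1,u0:u1]>40).sum(),df[v0:v1,u0:u1].max())
print(st()); close_job()
```

```text
grey 0 13
red 0 12
sq 0 12
rnd 0 10
weight 0 13
sky 0 13
(np.float64(-0.2057), np.float64(-0.3571), np.float64(0.1693), array([-0.53, -0.45, -0.1 ]), 24.98)
the job is handed in; nothing more can be done
```

The blue tile's white line now lies right above the stand's far edge along its whole length. I handed the job in at about 25 s of the 38 s allowed.

I pushed the tile's trailing edge with both fingertips in three strokes, with pictures after each one. The first stroke turned it square to the edge, the second brought the line to about 3 mm short, and the third closed the gap. The tile stayed flat throughout, and the arm was then swung clear.

- **Line position:** the top camera puts both ends of the line within 0.1 mm of the edge, with a yaw error of about 0.0003 rad. The calibration itself is only good to about 2 mm.
- **Second camera:** the scene camera agrees. It shows the same 1–2 mm offset on both the edge and the line, which is within calibration.
- **Tile centre:** the tile's outline puts its centre about 1 mm short of where it should be. I put this down to the visible side face biasing the outline, and trusted the line instead.
- **One bad measurement:** after the second stroke a fit gave a false yaw of −0.08 rad because the tile touched the border of my image window. With the window recentred on the same picture it read about 0.001 rad.
- **Other objects:** the grey and red tiles, both small pots, the weight and the sky pot show no change from the first picture. I did not compare the brush; no finger or arm motion went near it below 0.15 m.

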